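# Roll both faces of a glass plate clean and file it in the drawer

### The job

Take the wider glass plate out of the wire rack and roll its clear part clean on the black roller: bring one face square against the front of the roller, which spans its whole width, press lightly, and with the roller bearing on it all the way draw the plate up past it, so that the roller runs from just below the band down to the lower edge. Do the face that looks upward in the rack first, since the dust lies there, then turn the plate round and roll the other face the same way. Set the plate down (do not drop it) on its edge, band up, in the open drawer's empty front bay, then slide the drawer fully shut, leaving everything else where it is.

Things in the scene. Friction and masses are not known exactly. Their poses are not given: they have to be found in the camera images.
- plate_c (a point): Plate to clean: the WIDER of two glass plates leaning in the wire rack, 140 wide, 120 high, 8 thick, 0.34 kg; pale frosted band, 38 deep, along the whole top edge on both faces, to hold it by; the 82 below is clear. Frame at the plate's centre: x square to the faces, out of the face that looks upward in the rack; y along the width; z up the plate to the banded edge.
- narrow_plate_c (a point): The other plate in the rack: same height, thickness and band but only 90 wide; stays. Frame at its centre, axes as for the wide plate. The cradles lie 75 mm apart, side by side; either plate may be in either.
- rack_c (a point): Fixed rack of bent wire, 140 deep (x) by 180 wide (y). Point: centre of its footprint, on the worktop; y points to the robot's left. Plates lean 30 deg from vertical, top towards -y (right), tops 140 above the worktop. Wires under a plate support its lower 82 and at its lower edge reach 22 out past its upper face; the band is free on both sides. Pulled along its own z a plate slides straight out.
- roller_c (a point): Soft black roller, 24 diameter, 164 long, level, axis 105 above the worktop, free to turn, on two sprung arms on a fixed stand. Point: middle of its axis; y along it, x to the back of the stand. Plates are rolled on its front (-x) side, which looks to the robot's right and is free: the base, 12 high, reaches 10 mm past the axis to the front. Nothing else on the stand is higher than the arm ends, 118.
- roller_arm (a joint): Swing of the roller's arms, rad: 0 at rest against the front stop, grows as the roller is pushed to the back. The arm is 81 mm long: 0.1 is about 8 mm and takes about 2 N. The roller bears properly from 0.025; beyond 0.30 it is overloaded; end stop 0.35.
- plate_drawer (a joint): How far the drawer of the grey bench cabinet is open, m: 0 shut, 0.15 fully open; starts at 0.11 to 0.14. Slides with about 1.2 N friction and stays where left; opens to the robot's side. The cabinet is fixed, 190 wide, 190 deep, 150 high.
- bay_c (a point): Empty front bay of that drawer: point in the middle of its floor, 12 above the worktop; moves with the drawer. x to the back of the cabinet, y across. 76 long (x), 164 wide (y). Before it the drawer front, top 144 above the worktop; behind it a divider, top 90; side walls, top 67. Two more plates, fixed, stand behind the divider, top 132.
- drawer_front (a point): Point on the outer face of the drawer front, mid width, 120 above the worktop, above the label holder (top 113); x points to the back of the cabinet, the way it is pushed shut. A bar handle stands out 35 mm lower down, 50 above the worktop.
- coplin_jar_c (a point): Glass staining jar with lid, 48x58x112, loose bystander behind the work; point at its centre.
- tally_counter_c (a point): White round hand counter, 51x56x23, loose bystander; point at its centre.
- pen_c (a point): Pen, 147 long, 12 high, lying loose beside the cabinet; point at its centre.

How it is judged (in metres and radians):
On the way, in this order (a step that is already met when the one before it is completed fails the run):
1. the roller bears on the face that looked upward in the rack, near the frosted band (roller axis above the plate's middle) (x of roller_c in the frame of plate_c between 0.012 and 0.0195 m and value of joint roller_arm above 0.025 rad and y of roller_c in the frame of plate_c between -0.018 and 0.018 m and z of roller_c in the frame of plate_c between 0 and 0.045 m and angle between the y axis of plate_c and the y axis of roller_c, either way round below 0.15 rad), for 0.05 s.
2. the roller bears on the face that looked upward in the rack, part of the way down (x of roller_c in the frame of plate_c between 0.012 and 0.0195 m and value of joint roller_arm above 0.025 rad and y of roller_c in the frame of plate_c between -0.018 and 0.018 m and z of roller_c in the frame of plate_c between -0.035 and -0.012 m and angle between the y axis of plate_c and the y axis of roller_c, either way round below 0.15 rad), for 0.05 s.
3. the roller bears on the face that looked upward in the rack, close to the lower edge (within 18 mm of it) (x of roller_c in the frame of plate_c between 0.012 and 0.0195 m and value of joint roller_arm above 0.025 rad and y of roller_c in the frame of plate_c between -0.018 and 0.018 m and z of roller_c in the frame of plate_c between -0.0615 and -0.042 m and angle between the y axis of plate_c and the y axis of roller_c, either way round below 0.15 rad), for 0.05 s.
4. the roller bears on the other face, near the frosted band (roller axis above the plate's middle) (x of roller_c in the frame of plate_c between -0.0195 and -0.012 m and value of joint roller_arm above 0.025 rad and y of roller_c in the frame of plate_c between -0.018 and 0.018 m and z of roller_c in the frame of plate_c between 0 and 0.045 m and angle between the y axis of plate_c and the y axis of roller_c, either way round below 0.15 rad), for 0.05 s.
5. the roller bears on the other face, part of the way down (x of roller_c in the frame of plate_c between -0.0195 and -0.012 m and value of joint roller_arm above 0.025 rad and y of roller_c in the frame of plate_c between -0.018 and 0.018 m and z of roller_c in the frame of plate_c between -0.035 and -0.012 m and angle between the y axis of plate_c and the y axis of roller_c, either way round below 0.15 rad), for 0.05 s.
6. the roller bears on the other face, close to the lower edge (within 18 mm of it) (x of roller_c in the frame of plate_c between -0.0195 and -0.012 m and value of joint roller_arm above 0.025 rad and y of roller_c in the frame of plate_c between -0.018 and 0.018 m and z of roller_c in the frame of plate_c between -0.0615 and -0.042 m and angle between the y axis of plate_c and the y axis of roller_c, either way round below 0.15 rad), for 0.05 s.
7. the plate has been set down on its edge, frosted band up, on the floor of the front bay with the hand still at it (grasp point within 90 mm of the plate's centre) and the drawer still open (x of plate_c in the frame of bay_c between -0.036 and 0.036 m and y of plate_c in the frame of bay_c between -0.02 and 0.02 m and z of plate_c in the frame of bay_c between 0.035 and 0.068 m and angle between plate_c's own z axis and vertical below 0.75 rad and z of plate_c in the frame of bay_c between 0.05 and 0.067 m and distance between the grasp point and plate_c below 0.09 m and value of joint plate_drawer above 0.05 m), for 0.2 s.
At the end, for the whole second after the job is handed in: The wide plate stands on its edge in the front bay, frosted band up (leaning at most 43 deg, centre within 36 mm lengthways and 20 mm sideways of the bay's middle), the drawer is shut to within 6 mm, and the narrow plate and the bystanders are where they were (25 mm; 30 mm; pen 40 mm) (x of plate_c in the frame of bay_c between -0.036 and 0.036 m and y of plate_c in the frame of bay_c between -0.02 and 0.02 m and z of plate_c in the frame of bay_c between 0.035 and 0.068 m and angle between plate_c's own z axis and vertical below 0.75 rad and value of joint plate_drawer below 0.006 m and distance of narrow_plate_c from where it was at the start of the episode below 0.025 m and distance of each of coplin_jar_c, tally_counter_c from where it was at the start of the episode below 0.03 m and distance of pen_c from where it was at the start of the episode below 0.04 m); the robot touches nothing.
It fails at once if the roller is pressed too hard (arms swung beyond 0.30 rad, close to their end stop) (value of joint roller_arm above 0.3 rad).
It fails at once if the narrow plate is disturbed (distance of narrow_plate_c from where it was at the start of the episode above 0.025 m).
It fails at once if the staining jar is disturbed (distance of coplin_jar_c from where it was at the start of the episode above 0.03 m).
It fails at once if the hand counter is disturbed (distance of tally_counter_c from where it was at the start of the episode above 0.03 m).
It fails at once if the pen is disturbed (distance of pen_c from where it was at the start of the episode above 0.04 m).
It also fails if it takes over 72 s, if anything falls off the work surface, if the arm or the gripper's body presses on something with over 40 N, if the wrist force passes 120 N, or if a joint passes its speed limit or range.

### The arm

A 6-joint arm with a two-finger parallel gripper is mounted at the origin on a cart in front of the work surface, level with it; the furniture and walls round the work are solid. World frame = base frame: x ahead of the robot, y to its left, z up, the work surface at z = 0. Lengths are in mm, angles in rad, forces in N, time in s.
With the tool pointing down it reaches from about 350 to 875 mm from the base axis. Payload 4.2 kg.
Tool frame: the origin (TCP) lies on the mounting face of the last link; the fingertips stand 173 mm ahead of it and the grasp point (between the pads) lies 155 mm ahead of it; z points along the fingers, y is the line along which they close (so a half turn about z gives the same grasp; the last joint's range is limited). The gripper opens to 85 mm and grips with 20 to 120 N. Pads are 22 mm wide; open, the fingers measure 114 mm over their backs; the gripper's body (76 mm by 85 mm) begins 54 mm behind the grasp point. The pads swing forward as they close: fully open they stand 13 mm farther back than shut.
Start: joints at [-1.076, 0.385, 0.008, 0, -1.194, -0.259], TCP at [146.031, -607.68, 404.712] pointing down, gripper open.
Joint ranges: [-3.14, 3.14], [-1.21, 2.06], [-1.07, 1.41], [-3.16, 2.05], [-2.99, -0.16], [-3.1, 3.1]. Speed limits (rad/s): [2.79, 2.79, 3.14, 3.14, 3.14, 3.14].

### API

Orientations are given as a unit quaternion [x, y, z, w].
In Python, from bench import arm gives the robot as it stands.
- The arm moves only by the tool carry_out, never from a script. Its argument "rows" is a list of rows, each a list of 7 numbers: the shift along the tool's x, y, z as a fraction of full scale, then the turn, a rotation vector about the tool's x, y, z as a fraction of full scale, then the opening, from -1 (shut) to 1 (fully open). A call has 1 to 12 rows; each row is the pose to reach, as a shift and turn from the pose commanded when the call began, along the tool's axes at that moment, turning the shorter way round; what a row does not reach only later rows make up. Full scale, the value 1, is 20 cm for a shift and pi rad for a turn. A row lasts 1/8 s, in which the tool goes at most 62.5 mm and 10.7 degrees, less where a joint would pass 70% of its speed; a pose out of reach is approached as far as the arm can. A call with a number of a shift or a turn outside -1 to 1 is refused whole. A call with a gripper value outside its range is refused whole. The fingers move at their own pace and stop on an object; the grip force is fixed at half the most. Time passes only in rows, so rows that repeat a pose let the fingers close. It gives the time, the measured TCP pose, the force, the opening and the grip force at its end, in the units of the state.
- arm.read_state(): the state, without advancing time (a new reading comes with each control period).
- arm.get_image(name): name is "scene" or "side" or "wrist"; returns (picture, depth): 420x560x3 uint8, red, green, blue; 420x560 float32, mm along the optical axis (not along the pixel's ray), 0 where there is no reading.
- arm.calibration(name): a dict with "mtx" (3x3 intrinsics, pixels), "cam_to_world" (4x4, takes a point from camera to world coordinates). Camera axes: x right, y up, looking along -z (the intrinsics and any distortion apply to the point x, -y, -z); pixel columns grow to the right and rows downward; lengths in mm; the calibration is good to about 2 mm. A picture is of the moment at which its call begins: read the wrist's pose just before it. calibration takes no time and is no camera call; for the wrist camera it gives the pose at the moment of the call.
- arm.job_done(): hands the job in; it is judged then, once.
The state is a dict: "clock": time; "joints": joint angles; "joint_vel": joint speeds; "joint_efforts": joint torques, N m; "position": TCP position; "ee_rot": TCP orientation; "contact_force": force on the tool from outside, world axes, zero at the start; "wrist_torque": the same for the moment, N m; "gripper_width": finger opening in mm; "grasp_force": force on a finger pad.
Only numpy, scipy, OpenCV 4.12 (cv2) and the standard library are available. Lean on these libraries where they do the work, as an engineer would, in place of code of your own. Each camera call takes 0.05 s, during which the arm holds its last target. There are 200 camera calls.

## Working session

There is one attempt and no reset: what is moved stays moved. The work goes in short steps, Python scripts to look and compute and a tool call to move; the robot and the scene stay as the last step left them, time stands still between calls to the robot, and variables do not carry over. Pictures are saved under pics/ and viewed, at most 10 in all, crops included, and the job is handed in when it is done.

Besides the shell and the picture viewer there is one more tool, called after ">>>" as a command line: name --pt "numbers of a row" for each row, then --argument value for the rest. carry_out: Moves the arm, as the interface text tells. Its arguments: {"type":"object","properties":{"rows":{"type":"array"}},"required":["rows"]}

```bash
mkdir -p pics; ls; python3 - <<'E'
from bench import arm
import cv2,numpy as np
print(arm.read_state())
for n in ("scene","side"):
    im,d=arm.get_image(n); c=arm.calibration(n)
    np.savez(f"pics/{n}.npz",im=im,d=d,m=c["mtx"],T=c["cam_to_world"])
    cv2.imwrite(f"pics/{n}.png",cv2.resize(im[:,:,::-1],(784,588),interpolation=cv2.INTER_CUBIC)); print(n,c)
E
```

```text
pics
{'clock': 0.0, 'joints': array([-1.07644777e+00,  3.85542894e-01,  6.61766686e-03, -4.93159395e-04,
       -1.19401124e+00, -2.58599648e-01]), 'joint_vel': array([-0.00046066,  0.00192702, -0.00106772,  0.00022805,  0.0013409 ,
       -0.00020963]), 'joint_efforts': array([-6.32257488e-04, -3.92289770e+01,  1.88391173e+01,  4.18621883e+00,
       -4.76477449e-03,  8.01366951e-06]), 'position': array([ 145.96457638, -607.49782182,  403.62709843]), 'ee_rot': array([-1.17511268e-01,  9.93070946e-01,  1.07938590e-03, -1.80268866e-04]), 'contact_force': array([-0.48299331,  0.37420072,  0.17979068]), 'wrist_torque': array([0.00126436, 0.00666716, 0.00424537]), 'grasp_force': 0.0, 'gripper_width': 85.1606566005426}
scene {'mtx': array([[544.48646699,   0.        , 280.00822279],
       [  0.        , 544.48646699, 207.86735481],
       [  0.        ,   0.        ,   1.        ]]), 'cam_to_world': array([[ 3.96862533e-01,  4.17888734e-01, -8.17232608e-01,
        -6.58865340e+02],
       [-9.17570624e-01,  1.57579699e-01, -3.65010669e-01,
        -5.54896470e+02],
       [-2.37545777e-02,  8.94727693e-01,  4.45979904e-01,
         7.67182229e+02],
       [ 0.00000000e+00,  0.00000000e+00,  0.00000000e+00,
         1.00000000e+00]])}
side {'mtx': array([[455.20681915,   0.        , 275.42453469],
       [  0.        , 455.20681915, 207.79593306],
       [  0.        ,   0.        ,   1.        ]]), 'cam_to_world': array([[-8.91015873e-01,  1.45702869e-01, -4.29955101e-01,
         1.81585948e+01],
       [-4.53902739e-01, -3.02490315e-01,  8.38135976e-01,
         1.10373745e+03],
       [-7.93843735e-03,  9.41950255e-01,  3.35658603e-01,
         5.50137468e+02],
       [ 0.00000000e+00,  0.00000000e+00,  0.00000000e+00,
         1.00000000e+00]])}
```

View pics/scene.png

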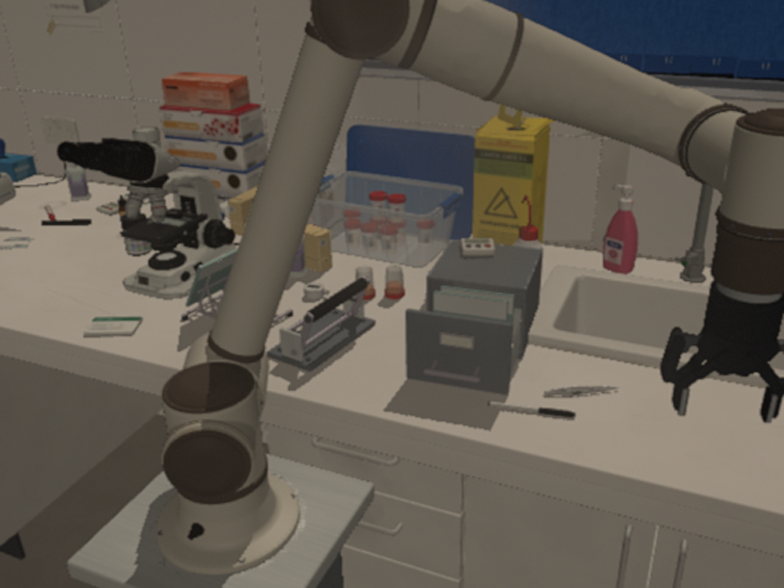

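View pics/side.png

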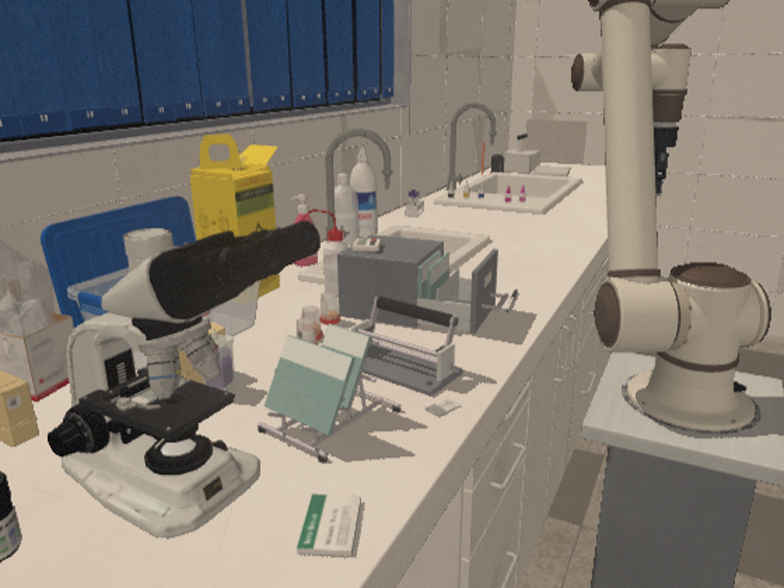

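The scene shows the roller stand at about (320,320), the drawer cabinet at (470,320), the pen at (530,410) and the rack at (215,290), which the arm mostly hides. The side view shows the wide plate in front, in the left cradle at (310,385), with the narrow one behind it and the roller at (410,310). The drawer front is at (484,290).

```bash
python3 - <<'E'
import cv2,numpy as np
a=np.load("pics/side.npz")["im"]; b=np.load("pics/scene.npz")["im"]
cv2.imwrite("pics/c1.png",cv2.resize(a[215:335,180:340,::-1],None,fx=5,fy=5,interpolation=cv2.INTER_CUBIC))
cv2.imwrite("pics/c2.png",cv2.resize(b[165:305,185:385,::-1],None,fx=4,fy=4,interpolation=cv2.INTER_CUBIC))
E
```

```text
(no output)
```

View pics/c1.png

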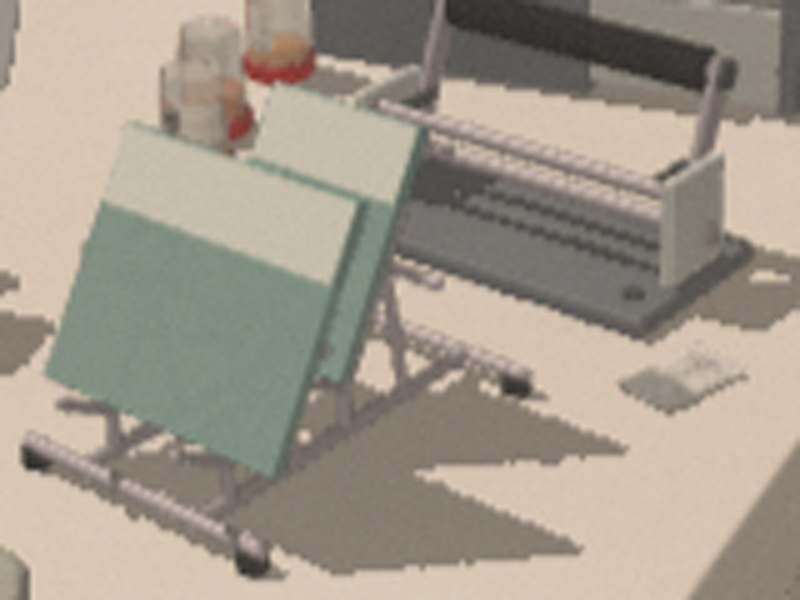

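View pics/c2.png

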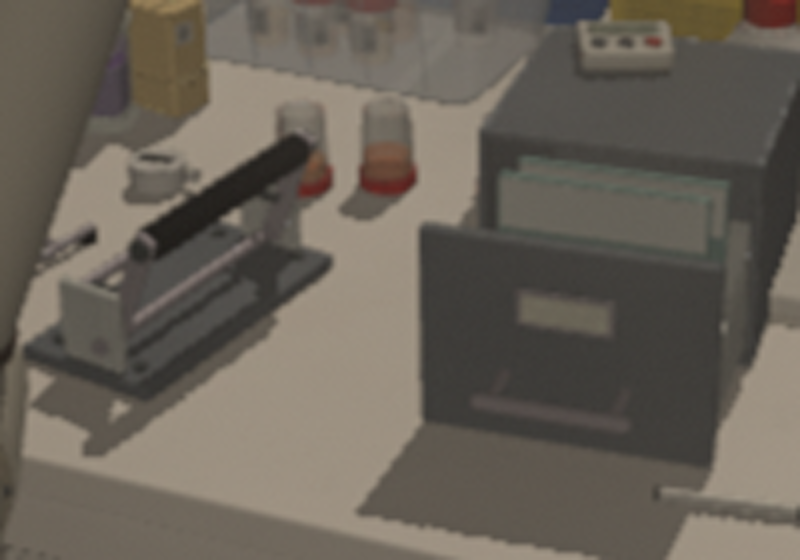

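Crop 1 shows the wide plate's upper face with corners at about (130,125), (362,205), (275,475) and (47,372), and the roller from (450,10) to (722,75). Crop 2 shows the roller from (145,245) to (305,150) and the drawer front with its top edge from (420,228) to (722,262).

```bash
cat > h.py <<'E'
import numpy as np,cv2
def pts(u,v,d,m,T):
    z=d; X=np.stack([(u-m[0,2])/m[0,0]*z,-(v-m[1,2])/m[1,1]*z,-z,np.ones_like(z)],-1)
    return (X@T.T)[...,:3]
def cloud(d,m,T):
    v,u=np.mgrid[:d.shape[0],:d.shape[1]].astype(float)
    return pts(u,v,d.astype(float),m,T)
def ray(u,v,m,T,p0,n):
    o=T[:3,3]; r=T[:3,:3]@np.array([(u-m[0,2])/m[0,0],-(v-m[1,2])/m[1,1],-1.])
    return o+r*((p0-o)@n)/(r@n)
def plane(P):
    c=np.median(P,0)
    for _ in range(3):
        n=np.linalg.svd(P-P.mean(0),full_matrices=False)[2][2]; e=abs((P-P.mean(0))@n); P=P[e<2.5*np.median(e)+.1]
    return P.mean(0),n
E
python3 - <<'E'
from h import *
np.set_printoptions(precision=1,suppress=True)
z=np.load("pics/side.npz"); im,d,m,T=[z[k] for k in("im","d","m","T")]; C=cloud(d,m,T)
cor=np.array([(130,125),(362,205),(275,475),(47,372)])/5+[180,215]
mask=np.zeros(d.shape,np.uint8); cv2.fillPoly(mask,[cor.astype(int)],1); mask=cv2.erode(mask,np.ones((5,5)))
P=C[(mask>0)&(d>0)]; p0,n=plane(P); n*=np.sign(n[1]); print("plate",len(P),p0,n,"lean",np.degrees(np.arcsin(n[2])), "yaw",np.degrees(np.arctan2(n[1],n[0])))
K=np.array([ray(u-.5,v-.5,m,T,p0,n) for u,v in cor]); print(K, np.linalg.norm(np.roll(K,-1,0)-K,axis=1)); print("ctr",K.mean(0)-4*n)
# top edge of narrow
for u,v in ((280,85),(420,128)):
    u,v=u/5+180,v/5+215; print("narrow",C[int(v)+2,int(u)])
# roller, both cams
def blob(C,im,d,lo,hi,mx=70,zr=(90,125)):
    s=im.max(-1)<mx; q=(d>0)&s&(C[...,2]>zr[0])&(C[...,2]<zr[1]); b=np.zeros_like(q); b[lo[1]:hi[1],lo[0]:hi[0]]=1; return C[q&b]
R1=blob(C,im,d,(265,212),(330,236))
z=np.load("pics/scene.npz"); im2,d2,m2,T2=[z[k] for k in("im","d","m","T")]; C2=cloud(d2,m2,T2)
R2=blob(C2,im2,d2,(215,195),(265,232))
for R in(R1,R2):
    c=R.mean(0); w=np.linalg.svd(R-c,full_matrices=False)[2][0]; t=(R-c)@w; print("roller",len(R),c,w,"yaw",np.degrees(np.arctan2(w[1],w[0])),"ends",c+w*t.min(),c+w*t.max(),"zmax",R[:,2].max(), "perp", np.ptp((R-c)@np.cross(w,[0,0,1])))
# drawer front
cor=np.array([(430,240),(715,270),(705,455),(430,415)])/4+[185,165]
mask=np.zeros(d.shape,np.uint8); cv2.fillPoly(mask,[cor.astype(int)],1); mask=cv2.erode(mask,np.ones((3,3)))
P=C2[(mask>0)&(d2>0)&(C2[...,2]>60)]; p0,n=plane(P); print("drawer",p0,n,np.degrees(np.arctan2(n[1],n[0])))
for u,v in((420,228),(722,262),(712,462),(424,420)): print(ray(u/4+184.5,v/4+164.5,m2,T2,p0,n))
# divider/plates, cabinet face
for nme,(u,v) in dict(pl1=(600,215),pl1b=(505,195),cabL=(487,150),cabtop=(640,110),counterT=(160,165),counter2=(625,45)).items():
    print(nme,C2[int(v/4+165),int(u/4+185)])
E
```

```text
plate 2260 [522.1 381.4  89.5] [0.2 0.9 0.5] lean 29.780334509137706 yaw 78.75555155665135
[[588.1 338.5 140.5]
 [452.7 365.3 140.8]
 [464.5 421.6  40.3]
 [600.7 394.6  40.1]] [138.1 115.8 138.8 115.7]
ctr [525.8 376.6  88.5]
narrow [549.5 271.3 135.5]
narrow [466.9 286.2 137.1]
roller 432 [486.8  79.  108.8] [-1.   0.2 -0. ] yaw 169.777175852749 ends [573.5  63.4 109.2] [397.4  95.1 108.4] zmax 118.4486059515699 perp 16.743816586280175
roller 400 [474.3  67.1 110.1] [-1.   0.2 -0. ] yaw 169.24390507243552 ends [570.7  48.8 111.6] [391.8  82.7 108.8] zmax 120.5505837700515 perp 21.92636298601476
drawer [ 430.4 -192.9   99.5] [1.  0.1 0. ] 4.445771823100949
[422.7 -96.2 144.1]
[ 437.  -281.1  149.4]
[ 437.7 -281.3    9.3]
[423.4 -96.3   4.9]
pl1 [ 536.2 -175.9  113. ]
pl1b [ 536.4 -109.8  115.5]
cabL [554.7 -88.8 135.7]
cabtop [ 624.8 -174.1  148.3]
counterT [654.1 217.9  24.3]
counter2 [ 687.8 -142.4  165. ]
```

```bash
cat >> h.py <<'E'
from scipy.spatial.transform import Rotation as Ro
ZP=lambda yaw,lean:None
def rot(z,y):
    z=np.array(z,float);z/=np.linalg.norm(z);y=np.array(y,float);y-=z*(y@z);y/=np.linalg.norm(y)
    return Ro.from_matrix(np.stack([np.cross(y,z),y,z],1))
def chain(p,R,wps):
    """print moves from pose p,R through wps [(pos,Rot)], each relative to the previous one"""
    for q,S in wps:
        q=np.array(q,float); print((R.inv().apply(q-p)/200).round(3).tolist(),((R.inv()*S).as_rotvec()/np.pi).round(4).tolist(),"rows>=",round(max(np.linalg.norm(q-p)/62.5,np.degrees((R.inv()*S).magnitude())/10.7),1)); p,R=q,S
def now():
    from bench import arm
    s=arm.read_state(); return s["position"],Ro.from_quat(s["ee_rot"]),s
yaw=np.radians(78.8); N=np.array([np.cos(yaw)*.866,np.sin(yaw)*.866,.5]); Z=np.array([-.5*np.cos(yaw),-.5*np.sin(yaw),.866])
PC=np.array([525.6,377.9,86.6]); RP=rot(-Z,N)
E
python3 - <<'E'
from h import *
p,R,s=now(); D=rot([0,0,-1],[np.cos(yaw),np.sin(yaw),0]); pre=PC+(45+155+100)*Z; print(pre)
chain(p,R,[([320,-440,404],R),([450,-240,410],R),([500,-20,420],R),([500,150,420],D),(pre,RP)])
E
```

```text
[496.46484732 230.7567267  346.4       ]
[-1.041, 0.611, -0.0] [0.0, 0.0, 0.0] rows>= 3.9
[-0.865, 0.821, -0.029] [0.0, 0.0, 0.0] rows>= 3.8
[-0.5, 1.011, -0.048] [0.0, 0.0, 0.0] rows>= 3.6
[-0.198, 0.827, 0.002] [0.0006, -0.0002, 0.1372] rows>= 2.7
[0.096, 0.393, 0.368] [-0.1667, 0.0, -0.0] rows>= 2.8
```

>>> carry_out --pt "-0.25 0.15 0 0 0 0 0.2" --pt "-0.5 0.3 0 0 0 0 0.2" --pt "-0.75 0.45 0 0 0 0 0.2" --pt "-1 0.6 0 0 0 0 0.2" --pt "-1 0.6 0 0 0 0 0.2"

```text
clock: 0.72
position: [314.7, -441.9, 404.6]
ee_rot: [-0.12, 0.993, 0.0, 0.0]
contact_force: [-0.4, -0.2, 1.1]
gripper_width: 51.0
grasp_force: 0.0
```

>>> carry_out --pt "-0.22 0.2 0 0 0 0 0.2" --pt "-0.45 0.41 -0.03 0 0 0 0.2" --pt "-0.67 0.6 -0.03 0 0 0 0.2" --pt "-0.9 0.82 -0.03 0 0 0 0.2"

```text
clock: 1.23
position: [449.0, -242.9, 410.6]
ee_rot: [-0.117, 0.993, -0.0, -0.0]
contact_force: [-0.0, -1.2, 0.7]
gripper_width: 51.3
grasp_force: 0.0
```

>>> carry_out --pt "-0.12 0.25 -0.02 0 0 0 0.2" --pt "-0.25 0.5 -0.03 0 0 0 0.2" --pt "-0.37 0.75 -0.05 0 0 0 0.2" --pt "-0.5 1 -0.05 0 0 0 0.2" --pt "-0.5 1 -0.05 0 0 0 0.2"

```text
clock: 1.85
position: [499.8, -23.7, 420.4]
ee_rot: [-0.12, 0.993, 0.0, -0.0]
contact_force: [-0.7, -0.3, 0.8]
gripper_width: 51.5
grasp_force: 0.0
```

```bash
python3 - <<'E'
from h import *
p,R,s=now(); print(p,s["joints"],s["clock"],s["gripper_width"]); D=rot([0,0,-1],[np.cos(yaw),np.sin(yaw),0]); pre=PC+(45+155+100)*Z
chain(p,R,[([500,150,420],D),(pre,RP)])
from bench import arm
im,d=arm.get_image("scene"); c=arm.calibration("scene"); np.savez("pics/s2.npz",im=im,d=d,m=c["mtx"],T=c["cam_to_world"])
im,d=arm.get_image("wrist"); c=arm.calibration("wrist"); print(c, R.inv().apply(c["cam_to_world"][:3,3]-p)); np.savez("pics/w1.npz",im=im,d=d,m=c["mtx"],T=c["cam_to_world"]); cv2.imwrite("pics/w1.png",im[:,:,::-1])
E
```

```text
[499.76195681 -23.68348969 420.3558014 ] [ 2.77685768e-01  1.59606336e-01 -2.64657402e-01 -2.08447052e-04
 -1.14689276e+00 -1.60856190e+00] 1.85 51.45104271394339
[-0.207, 0.843, 0.002] [0.0, -0.0001, 0.1386] rows>= 2.8
[0.096, 0.393, 0.368] [-0.1667, 0.0, -0.0] rows>= 2.8
{'mtx': array([[342.63390138,   0.        , 277.06050881],
       [  0.        , 342.63390138, 201.89290861],
       [  0.        ,   0.        ,   1.        ]]), 'cam_to_world': array([[-2.33718179e-01, -9.30852795e-01, -2.80871657e-01,
         4.26582232e+02],
       [ 9.72304157e-01, -2.23557443e-01, -6.81666727e-02,
        -4.41290432e+01],
       [ 6.62188348e-04, -2.89024471e-01,  9.57321480e-01,
         3.89501200e+02],
       [ 0.00000000e+00,  0.00000000e+00,  0.00000000e+00,
         1.00000000e+00]])} [75.93046631 -2.48254405 30.88204055]
```

View pics/w1.png

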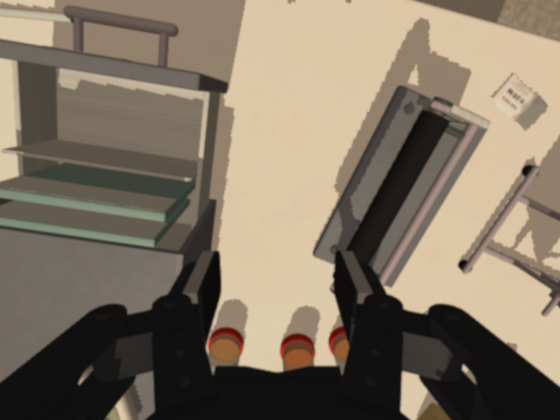

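The wrist view shows the drawer at upper left: front wall top edge (0,50)-(225,85), divider top edge (5,150)-(195,175), and two green plates behind it. The roller runs from (437,115) to (355,265), and the rack's near foot is at (530,170).

```bash
python3 - <<'E'
from h import *
np.set_printoptions(precision=1,suppress=True)
z=np.load("pics/w1.npz"); im,d,m,T=[z[k] for k in("im","d","m","T")]; C=cloud(d,m,T)
b=np.zeros(d.shape,bool); b[90:285,330:470]=1
q=b&(d>0)&(im.max(-1)<60)&(C[...,2]>100)&(C[...,2]<125); R=C[q]; 
c=R.mean(0); w=np.linalg.svd(R-c,full_matrices=False)[2][0]; w*=-np.sign(w[0]); t=(R-c)@w; l=np.array([w[1],-w[0],0]); s=(R-c)@l
print("roller",len(R),c,"yaw",np.degrees(np.arctan2(w[1],w[0])),"t",np.percentile(t,[0,1,99,100]),"s",np.percentile(s,[0,2,98,100]),"z",np.percentile(R[:,2],[0,50,100]))
top=R[R[:,2]>R[:,2].max()-1.5]; print("top line offset s",((top-c)@l).mean())
# drawer front: top surface, divider top, side wall tops
for nme,zl,zh in(("front",138,150),("div",84,95),("wall",61,72)):
    b=np.zeros(d.shape,bool); b[20:250,0:235]=1
    P=C[b&(d>0)&(C[...,2]>zl)&(C[...,2]<zh)]
    P=P[(P[:,0]<545)]; a=np.radians(4.4); ux=np.array([np.cos(a),np.sin(a),0]); uy=np.array([-np.sin(a),np.cos(a),0])
    X,Y=P@ux,P@uy
    print(nme,len(P),"z",np.median(P[:,2]),"X",np.percentile(X,[1,10,50,90,99]),"Y",np.percentile(Y,[1,50,99]))
    if nme=="front":
        k=np.polyfit(P[:,1],P[:,0],1); print(" slope yaw",-np.degrees(np.arctan(k[0])))
print([C[v,u] for u,v in((60,62),(60,80),(60,150),(60,162),(180,170),(195,175),(205,90),(212,88),(226,86))])
E
```

```text
roller 4569 [470.6  68.5 113.6] yaw 170.0123718841974 t [-73.  -69.6  61.7  74.5] s [-8.9 -8.2 11.9 14.7] z [100.  114.9 119.4]
top line offset s 2.916618787688525
front 3796 z 143.62242507778524 X [413.4 414.5 419.2 424.  425.1] Y [-261.2 -197.  -130.7]
 slope yaw 4.3468778817879015
div 1548 z 89.32436936200912 X [418.6 501.1 503.2 521.3 523.1] Y [-304.  -220.2 -130.1]
wall 2643 z 66.28119719816283 X [425.9 438.6 500.  521.2 531.5] Y [-310.4 -233.1 -136.6]
[array([ 437.8, -190.6,  142.9]), array([ 461.4, -267.6,   11.8]), array([ 520.6, -233.9,   62.7]), array([ 549.1, -263.5,   10.5]), array([ 511.9, -118.9,   66.9]), array([ 510.3, -102. ,   78.3]), array([433.2, -97.7, 120.2]), array([431. , -97.2,  96.3]), array([426.9, -97.4,  20.8])]
```

>>> carry_out --pt "-0.07 0.28 0 0 0 0.05 0.2" --pt "-0.14 0.56 0 0 0 0.1 0.2" --pt "-0.21 0.84 0 0 0 0.1386 0.2" --pt "-0.21 0.84 0 0 0 0.1386 0.2"

```text
clock: 2.45
position: [501.0, 148.6, 420.3]
ee_rot: [0.099, 0.995, -0.0, -0.0]
contact_force: [0.3, 0.4, -0.1]
gripper_width: 51.4
grasp_force: 0.0
```

>>> carry_out --pt "0.03 0.13 0.12 -0.055 0 0 0.2" --pt "0.06 0.26 0.24 -0.11 0 0 0.2" --pt "0.096 0.393 0.368 -0.1667 0 0 0.2" --pt "0.096 0.393 0.368 -0.1667 0 0 0.2" --pt "0.096 0.393 0.368 -0.1667 0 0 0.2"

```text
clock: 3.08
position: [498.2, 226.3, 347.6]
ee_rot: [0.097, 0.961, 0.256, 0.026]
contact_force: [0.7, -0.7, 0.5]
gripper_width: 51.2
grasp_force: 0.0
```

```bash
python3 - <<'E'
from h import *
from bench import arm
p,R,s=now(); print(p,s["joints"],s["clock"],s["gripper_width"]); print("target",PC+300*Z, "y",R.apply([0,1,0]),N,"z",R.apply([0,0,1]),-Z)
im,d=arm.get_image("wrist"); c=arm.calibration("wrist"); np.savez("pics/w2.npz",im=im,d=d,m=c["mtx"],T=c["cam_to_world"]); cv2.imwrite("pics/w2.png",im[:,:,::-1])
E
```

```text
[498.15302413 226.27567203 347.61071649] [ 0.60524943  0.26137655 -0.18366192 -0.50154762 -0.79750927 -2.08168848] 3.075 51.15526360335043
target [496.46484732 230.7567267  346.4       ] y [0.17244795 0.84973647 0.49820642] [0.16820695 0.84950716 0.5       ] z [ 0.10056163  0.48795358 -0.86705747] [ 0.09711718  0.49047758 -0.866     ]
```

View pics/w2.png

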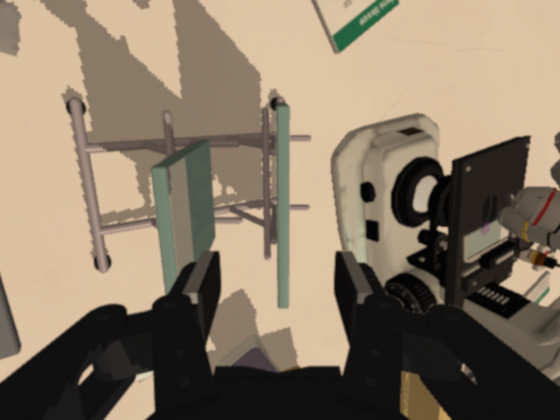

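The wrist view shows the wide plate's top edge from (283,105) to (283,307), centred between the fingers, with the narrow plate at (180,220) clear to the left.

```bash
python3 - <<'E'
from h import *
np.set_printoptions(precision=1,suppress=True)
z=np.load("pics/w2.npz"); im,d,m,T=[z[k] for k in("im","d","m","T")]; C=cloud(d,m,T)
p,R,s=now()
b=np.zeros(d.shape,bool); b[95:320,268:300]=1
P=C[b&(d>0)&(C[...,2]>120)&(C[...,2]<155)]; L=R.inv().apply(P-p)
print(len(P),"toolframe x",np.percentile(L[:,0],[0,1,50,99,100]),"y",np.percentile(L[:,1],[1,10,50,90,99]),"z",np.percentile(L[:,2],[1,50,99])); print("slope y vs x deg",np.degrees(np.arctan(np.polyfit(L[:,0],L[:,1],1)[0])))
print("world top z",np.percentile(P[:,2],[1,50,99]))
E
```

```text
2691 toolframe x [-68.6 -66.   10.1  69.8  70.8] y [-1.3 -0.1  3.2  6.6  7.6] z [239.9 241.6 243.8]
slope y vs x deg -0.34414342413382176
world top z [136.3 140.2 142.4]
```

>>> carry_out --pt "0.007 0.016 0.1 0 0 0 0.2" --pt "0.007 0.016 0.25 0 0 0 0.2" --pt "0.007 0.016 0.4 0 0 0 0.2" --pt "0.007 0.016 0.5 0 0 0 0.2" --pt "0.007 0.016 0.505 0 0 0 0.2" --pt "0.007 0.016 0.505 0 0 0 0.2" --pt "0.007 0.016 0.505 0 0 0 0.2"

```text
clock: 4.0
position: [506.7, 280.3, 262.3]
ee_rot: [0.096, 0.961, 0.258, 0.027]
contact_force: [0.8, -1.8, -0.3]
gripper_width: 51.7
grasp_force: 0.0
```

>>> carry_out --pt "0 0 0 0 0 0 -0.5" --pt "0 0 0 0 0 0 -1" --pt "0 0 0 0 0 0 -1" --pt "0 0 0 0 0 0 -1" --pt "0 0 0 0 0 0 -1" --pt "0 0 0 0 0 0 -1"

```text
clock: 4.75
position: [506.6, 280.2, 261.5]
ee_rot: [0.096, 0.961, 0.257, 0.026]
contact_force: [-1.0, -6.1, 4.0]
gripper_width: 7.2
grasp_force: 59.7
```

```bash
python3 - <<'E'
from h import *
p,R,s=now(); print(p,s["joints"],s["clock"],s["gripper_width"],s["grasp_force"],s["contact_force"],R.inv().apply(s["contact_force"]))
print(R.apply([0,1,0]),R.apply([0,0,1]))
E
```

```text
[506.63107033 280.19691256 261.49161623] [ 0.66836206  0.40905013 -0.19085003 -0.57391447 -0.63712852 -2.02928239] 4.75 7.241954208742836 59.702544808387756 [-0.97649448 -6.06202538  4.01584726] [-0.24534103 -3.30696993 -6.54465278]
[0.17168315 0.84895943 0.49979274] [ 0.09919752  0.48984962 -0.86614502]
```

>>> carry_out --pt "0 0 -0.05 0 0 0 -1" --pt "0 0 -0.15 0 0 0 -1" --pt "0 0 -0.27 0 0 0 -1" --pt "0 0 -0.4 0 0 0 -1" --pt "0 0 -0.53 0 0 0 -1" --pt "0 0 -0.65 0 0 0 -1" --pt "0 0 -0.65 0 0 0 -1"

```text
clock: 5.62
position: [493.5, 215.6, 376.8]
ee_rot: [0.096, 0.961, 0.259, 0.028]
contact_force: [-0.5, 0.0, -4.3]
gripper_width: 7.6
grasp_force: 58.8
```

```bash
python3 - <<'E'
from h import *
p,R,s=now(); print(p,s["joints"],s["clock"],s["gripper_width"],s["grasp_force"],s["contact_force"])
y=np.radians(80); D=rot([0,0,-1],[np.cos(y),np.sin(y),0]); r=np.array([np.cos(y),np.sin(y),0])
A=np.array([483,70.5,0]); q=A-60*r
chain(p,R,[([492,190,450],R),([490,150,450],D),(q+[0,0,450],D),(q+[0,0,299],D)])
E
```

```text
[493.51069846 215.64048969 376.83766216] [ 0.59495265  0.21761633 -0.16890106 -0.48418394 -0.84877324 -2.1032739 ] 5.625 7.6185204394591794 58.83401155471802 [-5.16630869e-01  3.81021402e-03 -4.25331176e+00]
[-0.02, 0.074, -0.38] [0.0, 0.0, 0.0] rows>= 1.2
[-0.03, -0.171, -0.099] [0.1677, 0.0035, -0.0078] rows>= 2.8
[-0.035, -0.698, 0.0] [0.0, 0.0, 0.0] rows>= 2.2
[0.0, 0.0, 0.755] [0.0, 0.0, 0.0] rows>= 2.4
```

>>> carry_out --pt "-0.01 0.04 -0.2 0 0 0 -1" --pt "-0.02 0.074 -0.38 0 0 0 -1" --pt "-0.02 0.074 -0.38 0 0 0 -1"

```text
clock: 6.0
position: [492.7, 190.9, 449.6]
ee_rot: [0.096, 0.961, 0.259, 0.028]
contact_force: [0.1, -0.0, -2.9]
gripper_width: 7.3
grasp_force: 59.1
```

>>> carry_out --pt "-0.01 -0.06 -0.03 0.055 0.001 -0.003 -1" --pt "-0.02 -0.12 -0.06 0.11 0.002 -0.005 -1" --pt "-0.03 -0.171 -0.1 0.1677 0.0035 -0.0078 -1" --pt "-0.03 -0.171 -0.1 0.1677 0.0035 -0.0078 -1"

```text
clock: 6.5
position: [490.1, 151.9, 444.1]
ee_rot: [0.086, 0.996, -0.002, -0.005]
contact_force: [-0.6, 0.2, -3.9]
gripper_width: 7.3
grasp_force: 60.0
```

>>> carry_out --pt "-0.01 -0.25 0 0 0 0 -1" --pt "-0.02 -0.5 0 0 0 0 -1" --pt "-0.035 -0.7 0 0 0 0 -1" --pt "-0.035 -0.7 0.2 0 0 0 -1" --pt "-0.035 -0.7 0.45 0 0 0 -1" --pt "-0.035 -0.7 0.65 0 0 0 -1" --pt "-0.035 -0.7 0.755 0 0 0 -1" --pt "-0.035 -0.7 0.755 0 0 0 -1"

```text
clock: 7.5
position: [472.1, 12.0, 294.4]
ee_rot: [0.087, 0.996, -0.001, -0.004]
contact_force: [-0.0, 0.6, -2.6]
gripper_width: 7.2
grasp_force: 60.6
```

```bash
python3 - <<'E'
from h import *
from bench import arm
np.set_printoptions(precision=2,suppress=True)
p,R,s=now(); print(p,s["joints"],s["clock"],s["gripper_width"],s["contact_force"]); print(R.apply([0,1,0]),R.apply([0,0,1]))
for n in("side","wrist","scene"):
    im,d=arm.get_image(n); c=arm.calibration(n); np.savez(f"pics/{n}3.npz",im=im,d=d,m=c["mtx"],T=c["cam_to_world"])
    if n=="side": a=cv2.resize(im[190:340,215:345,::-1],None,fx=3,fy=3)
    if n=="wrist": b=cv2.resize(im[:,:,::-1],None,fx=.7,fy=.7)
o=np.zeros((450,790,3),np.uint8); o[:450,:390]=a; o[:294,392:784]=b; cv2.imwrite("pics/r1.png",o)
E
```

```text
[472.09  12.02 294.43] [ 0.37  0.25 -0.51 -0.   -0.82 -2.11] 7.5 7.152962008951332 [-0.01  0.65 -2.64]
[ 0.17  0.98 -0.  ] [-0.01 -0.   -1.  ]
```

View pics/r1.png

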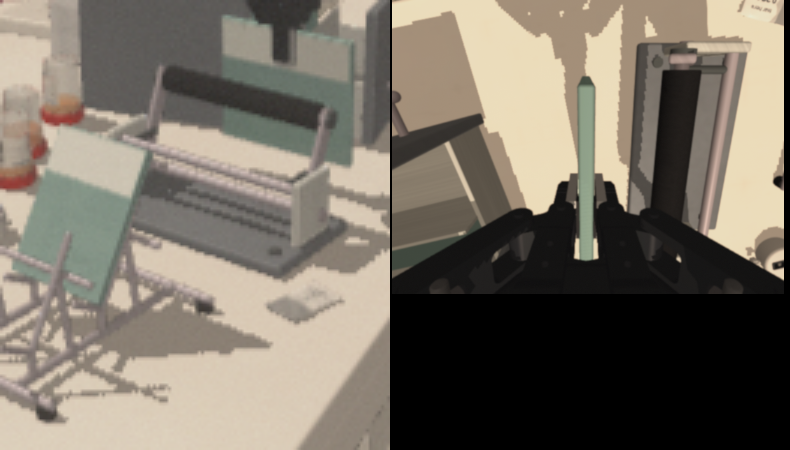

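The side crop shows the plate upright in front of the roller, with its upward face toward the roller. The wrist view shows the plate edge at (586,80-255) and the roller at (675,70-230) parallel to it.

```bash
python3 - <<'E'
from h import *
np.set_printoptions(precision=1,suppress=True)
z=np.load("pics/wrist3.npz"); im,d,m,T=[z[k] for k in("im","d","m","T")]; C=cloud(d,m,T)
p,R,s=now()
b=np.zeros(d.shape,bool); b[95:320,365:460]=1
L=R.inv().apply((C-p).reshape(-1,3)).reshape(C.shape)
q=b&(d>0)&(im.max(-1)<60)&(C[...,2]>95)&(C[...,2]<125); P=L[q]; print(len(P),"roller x",np.percentile(P[:,0],[0,1,50,99,100]),"y",np.percentile(P[:,1],[0,1,50,99,100]),"z",np.percentile(C[q][:,2],[1,50,99]))
t=P[P[:,2]<P[:,2].min()+2]; k=np.polyfit(t[:,0],t[:,1],1); print("top line y",k,"deg",np.degrees(np.arctan(k[0])))
b=np.zeros(d.shape,bool); b[100:360,255:300]=1; q=b&(d>0)&(L[...,2]>130)&(L[...,2]<160); P=L[q]; print("plate x",np.percentile(P[:,0],[1,50,99]),"y",np.percentile(P[:,1],[1,50,99]),"z",np.median(P[:,2]), np.degrees(np.arctan(np.polyfit(P[:,0],P[:,1],1)[0])))
z=np.load("pics/side3.npz"); im,d,m,T=[z[k] for k in("im","d","m","T")]; C=cloud(d,m,T)
def blob(lo,hi):
    s=im.max(-1)<70; q=(d>0)&s&(C[...,2]>95)&(C[...,2]<125); b=np.zeros_like(q); b[lo[1]:hi[1],lo[0]:hi[0]]=1; return R.inv().apply(C[q&b]-p)
P=blob((265,208),(330,236)); print("side roller x",np.percentile(P[:,0],[0,1,99,100]))
b=np.zeros(d.shape,bool); b[195:245,285:335]=1
E
```

```text
10342 roller x [-33.1 -25.1  31.   73.4  74.2] y [47.7 48.2 56.6 69.4 70.7] z [106.2 116.1 118.6]
top line y [ 0.  59.7] deg 0.01702507840285893
plate x [-21.1  21.5  68. ] y [-8.5 -0.9  6.7] z 140.7917188857558 0.03592913428741416
side roller x [-87.2 -85.6  76.   88.8]
```

>>> carry_out --pt "-0.015 0.1 -0.015 0 0 0 -1" --pt "-0.015 0.19 -0.015 0 0 0 -1" --pt "-0.015 0.22 -0.015 0 0 0 -1" --pt "-0.015 0.25 -0.015 0 0 0 -1" --pt "-0.015 0.265 -0.015 0 0 0 -1" --pt "-0.015 0.265 -0.015 0 0 0 -1" --pt "-0.015 0.265 -0.015 0 0 0 -1"

```text
clock: 8.52
position: [484.7, 63.3, 299.4]
ee_rot: [0.087, 0.996, -0.002, -0.003]
contact_force: [-0.3, -1.4, -4.3]
gripper_width: 7.5
grasp_force: 60.7
```

```bash
python3 - <<'E'
from h import *
from bench import arm
np.set_printoptions(precision=2,suppress=True)
p,R,s=now(); print(p,s["clock"],s["gripper_width"],s["contact_force"],R.inv().apply(s["contact_force"]),s["wrist_torque"]); print(R.apply([0,1,0]),R.apply([0,0,1]))
im,d=arm.get_image("wrist"); c=arm.calibration("wrist"); m,T=c["mtx"],c["cam_to_world"]; C=cloud(d,m,T)
L=R.inv().apply((C-p).reshape(-1,3)).reshape(C.shape)
b=np.zeros(d.shape,bool); b[95:320,290:420]=1
q=b&(d>0)&(im.max(-1)<60)&(C[...,2]>95)&(C[...,2]<125); P=L[q]; print(len(P),"roller x",np.percentile(P[:,0],[1,50,99]),"y",np.percentile(P[:,1],[0,1,50,99,100]),"z",np.percentile(C[q][:,2],[1,50,99]))
t=P[P[:,2]<P[:,2].min()+2]; print("top line y",t[:,1].mean())
E
```

```text
[484.66  63.26 299.35] 8.525 7.498789867798596 [-0.26 -1.43 -4.31] [-0.01 -1.43  4.32] [-0.56 -0.12 -0.04]
[ 0.17  0.98 -0.  ] [-0.01 -0.   -1.  ]
7320 roller x [-11.89  41.49  75.16] y [ 4.88  5.64 15.61 25.78 26.49] z [112.26 117.82 120.15]
top line y 15.19812005891197
```

>>> carry_out --pt "0 0 -0.03 0 0 0 -1" --pt "0 0 -0.06 0 0 0 -1" --pt "0 0 -0.09 0 0 0 -1" --pt "0 0 -0.12 0 0 0 -1" --pt "0 0 -0.15 0 0 0 -1" --pt "0 0 -0.18 0 0 0 -1" --pt "0 0 -0.21 0 0 0 -1" --pt "0 0 -0.24 0 0 0 -1" --pt "0 0 -0.265 0 0 0 -1" --pt "0 0 -0.29 0 0 0 -1" --pt "0 0 -0.29 0 0 0 -1" --pt "0 0 -0.29 0 0 0 -1"

```text
clock: 10.07
position: [485.3, 63.8, 357.6]
ee_rot: [0.087, 0.996, -0.001, -0.002]
contact_force: [-0.4, -1.9, -4.4]
gripper_width: 7.4
grasp_force: 60.7
```

```bash
python3 - <<'E'
from h import *
from bench import arm
np.set_printoptions(precision=2,suppress=True)
p,R,s=now(); print(p,s["clock"],s["gripper_width"],s["contact_force"],s["wrist_torque"])
z=[]
for n in("side","wrist"):
    im,d=arm.get_image(n); c=arm.calibration(n); m,T=c["mtx"],c["cam_to_world"]; C=cloud(d,m,T)
    if n=="side": a=cv2.resize(im[180:310,240:370,::-1],None,fx=3,fy=3)
    else: b=cv2.resize(im[:,:,::-1],None,fx=.7,fy=.7)
L=R.inv().apply((C-p).reshape(-1,3)).reshape(C.shape)
k=np.zeros(d.shape,bool); k[95:320,290:420]=1
q=k&(d>0)&(im.max(-1)<60)&(C[...,2]>95)&(C[...,2]<125); P=L[q]; t=P[P[:,2]<P[:,2].min()+2]; print("top line y",t[:,1].mean(), "x max",np.percentile(P[:,0],99))
o=np.zeros((450,790,3),np.uint8); o[:390,:390]=a; o[:294,392:784]=b; cv2.imwrite("pics/r2.png",o)
y=np.radians(80); r=np.array([np.cos(y),np.sin(y),0]); print(p-70*r)
E
```

```text
[485.27  63.78 357.57] 10.075 7.374770517965749 [-0.43 -1.92 -4.38] [-0.68  0.13 -0.13]
top line y 15.149311171552693 x max 75.55172080317736
[473.12  -5.16 357.57]
```

View pics/r2.png

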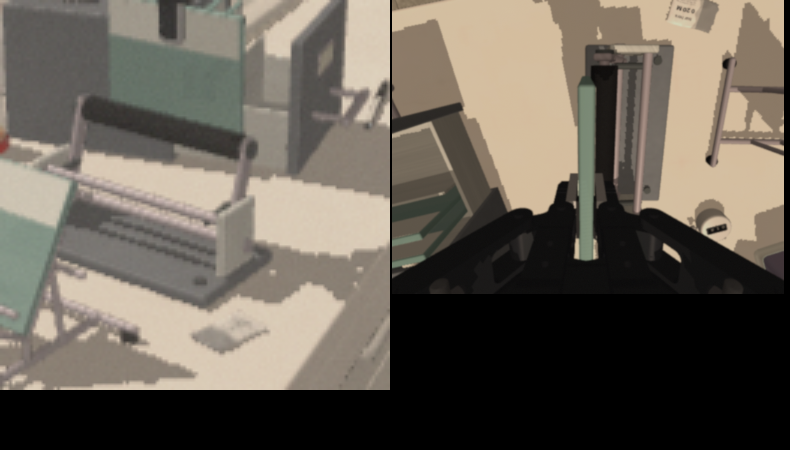

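The side crop shows the roller bearing near the plate's lower edge, and the wrist view shows the roller pressed against the plate all along. Next I back off, lift and turn the plate round.

>>> carry_out --pt "0 -0.2 0 0 0 0 -1" --pt "0 -0.35 -0.15 0 0 0 -1" --pt "0 -0.35 -0.46 0 0 0 -1" --pt "0 -0.35 -0.46 0 0 0 -1"

```text
clock: 10.68
position: [474.8, -5.0, 455.5]
ee_rot: [0.086, 0.996, 0.001, 0.005]
contact_force: [-0.7, 0.2, -3.7]
gripper_width: 7.2
grasp_force: 61.0
```

>>> carry_out --pt "0 0 0 0 0 -0.05 -1" --pt "0 0 0 0 0 -0.1 -1" --pt "0 0 0 0 0 -0.15 -1" --pt "0 0 0 0 0 -0.2 -1" --pt "0 0 0 0 0 -0.25 -1" --pt "0 0 0 0 0 -0.3 -1" --pt "0 0 0 0 0 -0.35 -1" --pt "0 0 0 0 0 -0.4 -1" --pt "0 0 0 0 0 -0.45 -1" --pt "0 0 0 0 0 -0.5 -1" --pt "0 0 0 0 0 -0.5 -1"

```text
clock: 12.05
position: [473.5, -4.6, 448.7]
ee_rot: [-0.643, 0.766, 0.001, -0.003]
contact_force: [0.7, 0.2, -2.5]
gripper_width: 7.6
grasp_force: 60.9
```

>>> carry_out --pt "0 0 0 0 0 -0.05 -1" --pt "0 0 0 0 0 -0.1 -1" --pt "0 0 0 0 0 -0.15 -1" --pt "0 0 0 0 0 -0.2 -1" --pt "0 0 0 0 0 -0.25 -1" --pt "0 0 0 0 0 -0.3 -1" --pt "0 0 0 0 0 -0.35 -1" --pt "0 0 0 0 0 -0.4 -1" --pt "0 0 0 0 0 -0.45 -1" --pt "0 0 0 0 0 -0.5 -1" --pt "0 0 0 0 0 -0.5 -1"

```text
clock: 13.42
position: [473.5, -4.8, 449.2]
ee_rot: [0.996, -0.088, -0.002, 0.001]
contact_force: [0.2, 0.1, -3.6]
gripper_width: 7.1
grasp_force: 60.9
```

```bash
python3 - <<'E'
from h import *
np.set_printoptions(precision=3,suppress=True)
p,R,s=now(); print(p,s["joints"],s["clock"],s["gripper_width"],s["contact_force"]); print(R.apply([0,1,0]),R.apply([0,0,1]))
y=np.radians(80); r=np.array([np.cos(y),np.sin(y),0]); D=rot([0,0,-1],-r)
pc=np.array([485.3,63.8,0]); print("standoff",pc-55*r)
chain(p,R,[(pc-55*r+[0,0,299.4],D)])
E
```

```text
[473.466  -4.777 449.15 ] [ 0.334  0.092 -0.271  0.    -1.214  1.059] 13.425 7.0858583725371505 [ 0.238  0.134 -3.573]
[-0.176 -0.984  0.003] [-0.005 -0.002 -1.   ]
standoff [475.749   9.636   0.   ]
[0.002, -0.075, 0.749] [0.0009, 0.0015, -0.0008] rows>= 2.4
```

>>> carry_out --pt "0 -0.075 0.2 0 0 0 -1" --pt "0 -0.075 0.45 0 0 0 -1" --pt "0 -0.075 0.65 0 0 0 -1" --pt "0 -0.075 0.745 0 0 0 -1" --pt "0 -0.075 0.745 0 0 0 -1"

```text
clock: 14.05
position: [475.0, 9.4, 299.1]
ee_rot: [0.996, -0.088, -0.004, 0.002]
contact_force: [-0.3, -0.6, -3.8]
gripper_width: 7.1
grasp_force: 60.7
```

>>> carry_out --pt "0 -0.1 0 0 0 0 -1" --pt "0 -0.19 0 0 0 0 -1" --pt "0 -0.225 0 0 0 0 -1" --pt "0 -0.255 0 0 0 0 -1" --pt "0 -0.275 0 0 0 0 -1" --pt "0 -0.275 0 0 0 0 -1" --pt "0 -0.275 0 0 0 0 -1"

```text
clock: 14.92
position: [484.7, 63.3, 300.4]
ee_rot: [0.996, -0.087, -0.002, 0.002]
contact_force: [0.3, -2.9, -4.0]
gripper_width: 7.0
grasp_force: 60.9
```

```bash
python3 - <<'E'
from h import *
from bench import arm
np.set_printoptions(precision=2,suppress=True)
p,R,s=now(); print(p,s["clock"],s["gripper_width"],s["contact_force"],s["wrist_torque"]); print(R.apply([0,1,0]),R.apply([0,0,1]))
im,d=arm.get_image("wrist"); c=arm.calibration("wrist"); m,T=c["mtx"],c["cam_to_world"]; C=cloud(d,m,T); np.savez("pics/w4.npz",im=im,d=d,m=m,T=T)
L=R.inv().apply((C-p).reshape(-1,3)).reshape(C.shape)
q=(d>0)&(im.max(-1)<60)&(C[...,2]>105)&(C[...,2]<125)&(L[...,1]<-3)&(L[...,1]>-40); q[320:]=0; P=L[q]; t=P[P[:,2]<P[:,2].min()+2]; print(len(P),"top line y",t[:,1].mean(), "x",np.percentile(P[:,0],[1,99,100]),"y",np.percentile(P[:,1],[1,99]))
E
```

```text
[484.72  63.28 300.41] 14.925 7.0220014695823645 [ 0.35 -2.9  -3.99] [-0.61 -0.24 -0.08]
[-0.17 -0.98  0.  ] [-0.01 -0.   -1.  ]
9089 top line y -14.815221081037912 x [-13.03  86.63  98.91] y [-26.29  -4.05]
```

>>> carry_out --pt "0 0 0.015 0 0 0 -1" --pt "0 0 0.015 0 0 0 -1" --pt "0 0 -0.015 0 0 0 -1" --pt "0 0 -0.05 0 0 0 -1" --pt "0 0 -0.085 0 0 0 -1" --pt "0 0 -0.12 0 0 0 -1" --pt "0 0 -0.155 0 0 0 -1" --pt "0 0 -0.19 0 0 0 -1" --pt "0 0 -0.225 0 0 0 -1" --pt "0 0 -0.26 0 0 0 -1" --pt "0 0 -0.285 0 0 0 -1" --pt "0 0 -0.285 0 0 0 -1"

```text
clock: 16.48
position: [485.2, 63.8, 358.0]
ee_rot: [0.996, -0.087, -0.002, 0.001]
contact_force: [0.2, -1.8, -4.5]
gripper_width: 7.0
grasp_force: 60.9
```

>>> carry_out --pt "0 0 0 0 0 0 -1" --pt "0 0 0 0 0 0 -1"

```text
clock: 16.73
position: [485.3, 63.8, 357.4]
ee_rot: [0.996, -0.087, -0.002, 0.001]
contact_force: [0.1, -1.1, -3.7]
gripper_width: 7.8
grasp_force: 60.9
```

```bash
python3 - <<'E'
from h import *
from bench import arm
np.set_printoptions(precision=3,suppress=True)
p,R,s=now(); print(p,s["joints"],s["clock"],s["gripper_width"],s["contact_force"],s["wrist_torque"])
im,d=arm.get_image("wrist"); c=arm.calibration("wrist"); m,T=c["mtx"],c["cam_to_world"]; C=cloud(d,m,T)
L=R.inv().apply((C-p).reshape(-1,3)).reshape(C.shape)
q=(d>0)&(im.max(-1)<60)&(C[...,2]>105)&(C[...,2]<125)&(L[...,1]<-3)&(L[...,1]>-40); q[320:]=0; P=L[q]; t=P[P[:,2]<P[:,2].min()+2]; print(len(P),"top line y",t[:,1].mean())
E
```

```text
[485.286  63.784 357.425] [ 0.463  0.199 -0.386  0.    -0.991  0.934] 16.725 7.82094955200386 [ 0.088 -1.059 -3.717] [-0.673 -0.032 -0.085]
5466 top line y -14.8381789737818
```

>>> carry_out --pt "0 0.2 0 0 0 0 -1" --pt "0 0.35 -0.15 0 0 0 -1" --pt "0 0.35 -0.46 0 0 0 -1" --pt "0 0.35 -0.46 0 0 0 -1"

```text
clock: 17.27
position: [474.7, -4.9, 455.4]
ee_rot: [0.996, -0.086, 0.005, -0.001]
contact_force: [-0.1, 0.2, -5.0]
gripper_width: 7.2
grasp_force: 61.1
```

```bash
python3 - <<'E'
from h import *
np.set_printoptions(precision=3,suppress=True)
p,R,s=now(); print(p,s["clock"])
a=np.radians(4.4); ux=np.array([np.cos(a),np.sin(a),0]); uy=np.array([-np.sin(a),np.cos(a),0])
D=rot([0,0,-1],-ux); t=np.radians(6); zt=np.array([0,0,-1])*np.cos(t)+ux*np.sin(t); S=rot(zt,-ux)
bot=475*ux-221*uy+[0,0,12.5]; tc=bot-260.6*zt; print(tc)
chain(p,R,[(tc+[0,0,170],D),(tc+[0,0,150],S)])
E
```

```text
[474.743  -4.929 455.411] 17.275
[ 463.395 -185.997  271.672]
[0.099, 0.902, 0.067] [-0.0027, -0.002, 0.4205] rows>= 7.1
[0.0, 0.0, 0.1] [0.0333, 0.0, 0.0] rows>= 0.6
```

>>> carry_out --pt "0.01 0.12 0 0 0 0.055 -1" --pt "0.03 0.24 0.01 0 0 0.11 -1" --pt "0.04 0.36 0.02 0 0 0.165 -1" --pt "0.06 0.5 0.03 0 0 0.22 -1" --pt "0.07 0.65 0.03 0 0 0.275 -1" --pt "0.09 0.8 0.03 0 0 0.33 -1" --pt "0.1 0.9 0.03 0 0 0.385 -1" --pt "0.1 0.9 0.03 0 0 0.4205 -1" --pt "0.1 0.9 0.03 0 0 0.4205 -1" --pt "0.1 0.9 0.03 0 0 0.4205 -1"

```text
clock: 18.52
position: [462.2, -185.4, 443.5]
ee_rot: [0.734, -0.679, -0.001, 0.002]
contact_force: [-0.7, 0.6, -4.0]
gripper_width: 7.1
grasp_force: 61.0
```

```bash
python3 - <<'E'
from h import *
from bench import arm
np.set_printoptions(precision=1,suppress=True)
p,R,s=now(); print(p,s["clock"],s["joints"],R.apply([0,1,0]).round(3),R.apply([0,0,1]).round(3))
for n in("scene","wrist"):
    im,d=arm.get_image(n); c=arm.calibration(n); np.savez(f"pics/{n}5.npz",im=im,d=d,m=c["mtx"],T=c["cam_to_world"])
    if n=="scene": a=cv2.resize(im[130:290,255:385,::-1],None,fx=2.9,fy=2.9)
    else: b=cv2.resize(im[:,:,::-1],None,fx=.7,fy=.7)
o=np.zeros((470,780,3),np.uint8); o[:a.shape[0],:a.shape[1]]=a; o[:294,380:772]=b; cv2.imwrite("pics/d1.png",o)
m,T=c["mtx"],c["cam_to_world"]; C=cloud(d,m,T)
a=np.radians(4.4); ux=np.array([np.cos(a),np.sin(a),0]); uy=np.array([-np.sin(a),np.cos(a),0]); X,Y,Zz=C@ux,C@uy,C[...,2]
v=(d>0); v[300:]=0
for nme,zl,zh in(("front",140,148),("div",86,93),("wall",63,70),("floor",8,16)):
    q=v&(Zz>zl)&(Zz<zh)&(X<560)&(X>405)&(Y<-110)&(Y>-325)
    print(nme,q.sum(),"X",np.percentile(X[q],[1,10,50,90,99]),"Y",np.percentile(Y[q],[1,10,50,90,99]))
w=v&(Zz>62)&(Zz<70)&(X>435)&(X<495)&(Y<-110)&(Y>-325); print(np.histogram(Y[w],bins=np.arange(-325,-110,5)))
E
```

```text
[ 462.2 -185.4  443.5] 18.525 [-0.1  0.1 -0.2  0.  -1.2  0.1] [-1.  -0.1  0. ] [-0. -0. -1.]
front 3220 X [414.2 415.6 420.9 546.5 547.2] Y [-316.4 -306.  -249.9 -181.8 -144.5]
div 1340 X [425.8 501.9 504.6 546.1 555.4] Y [-313.8 -288.4 -229.2 -159.1 -134.4]
wall 1560 X [425.8 438.6 502.  547.2 558.6] Y [-313.5 -309.9 -287.4 -139.7 -134.7]
floor 6905 X [426.3 450.1 480.4 520.5 550.4] Y [-305.  -298.7 -245.5 -163.4 -142.6]
(array([  0,   0,  26, 286,   0,   0,   0,   0,   0,   0,   0,   0,   0,
         0,   0,   0,   0,   0,   0,   0,   0,   0,   0,   0,   0,   0,
         0,   0,   0,   0,   0,   0,   0,   0,   0,   0, 115,  68,   0,
         0,   0,   0]), array([-325, -320, -315, -310, -305, -300, -295, -290, -285, -280, -275,
       -270, -265, -260, -255, -250, -245, -240, -235, -230, -225, -220,
       -215, -210, -205, -200, -195, -190, -185, -180, -175, -170, -165,
       -160, -155, -150, -145, -140, -135, -130, -125, -120, -115]))
```

View pics/d1.png

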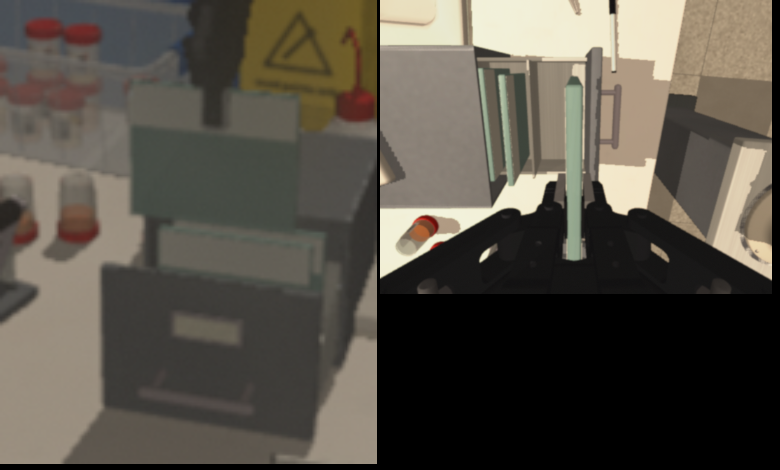

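The wrist view shows the plate over the front bay, between the drawer front (595,50-180) and the divider (533,60-170), parallel to both. The scene crop shows it hanging clear of the drawer.

```bash
python3 - <<'E'
from h import *
np.set_printoptions(precision=3,suppress=True)
p,R,s=now(); print(p,s["clock"],s["contact_force"])
a=np.radians(4.4); ux=np.array([np.cos(a),np.sin(a),0]); uy=np.array([-np.sin(a),np.cos(a),0])
t=np.radians(6); zt=np.array([0,0,-1])*np.cos(t)+ux*np.sin(t); S=rot(zt,-ux)
bot=475*ux-222.5*uy+[0,0,12.5]; tc=bot-260.6*zt; print(tc)
chain(p,R,[(tc+[0,0,150],S),(tc+[0,0,60],S),(tc+[0,0,10],S),(tc,S)])
E
```

```text
[ 462.169 -185.372  443.907] 18.625 [ 0.015  0.291 -4.345]
[ 463.51  -187.493  271.672]
[0.011, -0.006, 0.111] [0.0349, -0.0005, 0.0004] rows>= 0.6
[0.0, 0.047, 0.448] [0.0, 0.0, 0.0] rows>= 1.4
[0.0, 0.026, 0.249] [0.0, 0.0, 0.0] rows>= 0.8
[0.0, 0.005, 0.05] [0.0, 0.0, 0.0] rows>= 0.2
```

>>> carry_out --pt "0.011 -0.006 0.11 0.035 0 0 -1" --pt "0.011 -0.006 0.11 0.035 0 0 -1" --pt "0.011 -0.006 0.11 0.035 0 0 -1"

```text
clock: 19.0
position: [463.5, -187.8, 422.9]
ee_rot: [0.733, -0.678, 0.036, -0.037]
contact_force: [1.0, 0.3, -3.0]
gripper_width: 7.2
grasp_force: 61.0
```

>>> carry_out --pt "0 0.02 0.18 0 0 0 -1" --pt "0 0.038 0.36 0 0 0 -1" --pt "0 0.055 0.53 0 0 0 -1" --pt "0 0.067 0.64 0 0 0 -1" --pt "0 0.067 0.64 0 0 0 -1" --pt "0 0.067 0.64 0 0 0 -1"

```text
clock: 19.75
position: [464.5, -188.2, 295.0]
ee_rot: [0.733, -0.678, 0.038, -0.038]
contact_force: [0.5, -0.7, -4.3]
gripper_width: 7.5
grasp_force: 61.1
```

```bash
python3 - <<'E'
from h import *
from bench import arm
np.set_printoptions(precision=3,suppress=True)
p,R,s=now(); print(p,s["clock"],s["contact_force"],s["wrist_torque"],R.apply([0,1,0]),R.apply([0,0,1]))
a=np.radians(4.4); ux=np.array([np.cos(a),np.sin(a),0]); uy=np.array([-np.sin(a),np.cos(a),0])
b=p+260.6*R.apply([0,0,1]); print("bottom X,Y,z",b@ux,b@uy,b[2])
im,d=arm.get_image("wrist"); c=arm.calibration("wrist"); C=cloud(d,c["mtx"],c["cam_to_world"]); L=R.inv().apply((C-p).reshape(-1,3)).reshape(C.shape)
cv2.imwrite("pics/d2.png",im[:,:,::-1])
E
```

```text
[ 464.451 -188.231  294.983] 19.75 [ 0.462 -0.737 -4.257] [-0.044  0.36   0.004] [-0.991 -0.077 -0.107] [ 0.107  0.005 -0.994]
bottom X,Y,z 476.599341322065 -224.08638056462055 35.88811476235594
```

View pics/d2.png

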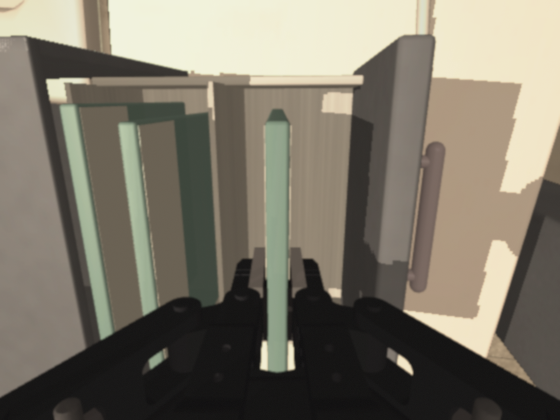

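The wrist view shows the plate hanging centred between the divider and the drawer front, with its near end clear of the side wall. I lower it gently.

>>> carry_out --pt "0 0.005 0.05 0 0 0 -1" --pt "0 0.009 0.085 0 0 0 -1" --pt "0 0.011 0.1 0 0 0 -1" --pt "0 0.012 0.11 0 0 0 -1" --pt "0 0.012 0.11 0 0 0 -1"

```text
clock: 20.42
position: [463.5, -188.2, 271.3]
ee_rot: [0.733, -0.679, 0.037, -0.038]
contact_force: [0.4, -0.7, -2.6]
gripper_width: 7.3
grasp_force: 61.1
```

>>> carry_out --pt "0 0.001 0.007 0 0 0 -1" --pt "0 0.001 0.012 0 0 0 -1" --pt "0 0.001 0.012 0 0 0 -1"

```text
clock: 20.8
position: [464.2, -188.4, 271.0]
ee_rot: [0.733, -0.678, 0.038, -0.039]
contact_force: [-0.6, 0.0, 7.8]
gripper_width: 7.6
grasp_force: 62.8
```

>>> carry_out --pt "0 0 0 0 0 0 -1" --pt "0 0 0 0 0 0 -0.7" --pt "0 0 0 0 0 0 -0.5" --pt "0 0 0 0 0 0 -0.45" --pt "0 0 0 0 0 0 -0.45"

```text
clock: 21.42
position: [463.3, -188.2, 268.8]
ee_rot: [0.733, -0.679, 0.036, -0.038]
contact_force: [1.0, -0.4, 0.9]
gripper_width: 23.2
grasp_force: 0.0
```

>>> carry_out --pt "0 -0.005 -0.05 0 0 0 -0.45" --pt "0 -0.015 -0.15 0 0 0 -0.45" --pt "0 -0.03 -0.3 0 0 0 -0.45" --pt "0 -0.05 -0.5 0 0 0 -0.45" --pt "0 -0.05 -0.55 0 0 0 -0.45"

```text
clock: 22.05
position: [461.9, -188.2, 382.5]
ee_rot: [0.733, -0.678, 0.038, -0.039]
contact_force: [-0.2, -0.7, -1.5]
gripper_width: 23.5
grasp_force: 0.0
```

```bash
python3 - <<'E'
from h import *
from bench import arm
np.set_printoptions(precision=3,suppress=True)
p,R,s=now(); print(p,s["clock"],s["contact_force"],s["gripper_width"],s["joints"])
for n in("scene","wrist"):
    im,d=arm.get_image(n)
    if n=="scene": a=cv2.resize(im[130:290,255:385,::-1],None,fx=2.9,fy=2.9)
    else: b=cv2.resize(im[:,:,::-1],None,fx=.7,fy=.7)
o=np.zeros((470,780,3),np.uint8); o[:a.shape[0],:a.shape[1]]=a; o[:294,380:772]=b; cv2.imwrite("pics/d3.png",o)
a=np.radians(4.4); ux=np.array([np.cos(a),np.sin(a),0]); uy=np.array([-np.sin(a),np.cos(a),0])
D=rot([0,0,-1],-ux)
chain(p,R,[(375*ux-222*uy+[0,0,420],D),(375*ux-222*uy+[0,0,292],D)])
E
```

```text
[ 461.911 -188.194  382.456] 22.05 [-0.236 -0.677 -1.496] 23.46555736245106 [-0.064  0.168 -0.351 -0.015 -0.942  0.149]
[-0.005, 0.333, -0.226] [-0.035, -0.001, -0.0] rows>= 1.3
[0.0, 0.0, 0.64] [0.0, 0.0, 0.0] rows>= 2.0
```

View pics/d3.png

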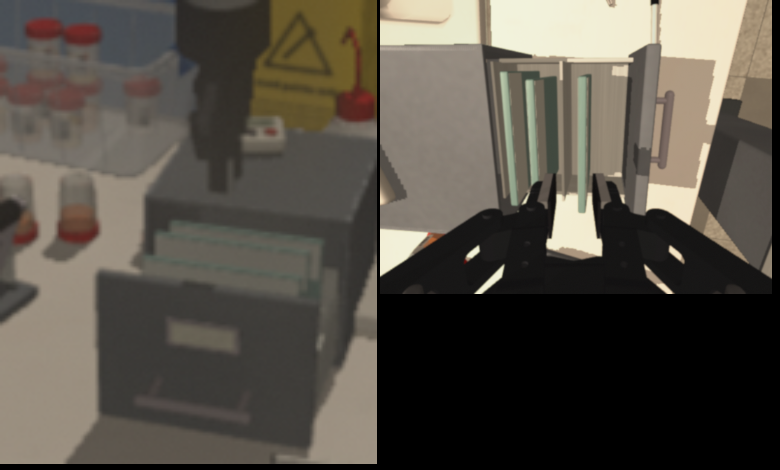

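The plate stands in the front bay at (583,80-210), released, and the drawer is still open. I have used up my picture allowance, and in fact went one over it, so from here I use numbers only.

```bash
cat > plate.py <<'E'
from h import *
from bench import arm
np.set_printoptions(precision=1,suppress=True)
def look():
    a=np.radians(4.4); ux=np.array([np.cos(a),np.sin(a),0]); uy=np.array([-np.sin(a),np.cos(a),0])
    im,d=arm.get_image("wrist"); c=arm.calibration("wrist"); C=cloud(d,c["mtx"],c["cam_to_world"]); X,Y,Zz=C@ux,C@uy,C[...,2]
    v=(d>0)&(Y>-320)&(Y<-120); v[250:]=0
    f=v&(Zz>139)&(Zz<150)&(X<560); h=np.histogram(X[f],bins=np.arange(380,565,4)); print("z139-150 X hist",[(int(b),int(n)) for n,b in zip(*h) if n>40])
    g=(im[...,1].astype(int)-im[...,0]>8)&v&(X<500)
    for lo,hi in((125,140),(110,125),(95,110),(70,95)):
        q=g&(Zz>lo)&(Zz<hi); 
        if q.sum()>20: print(lo,q.sum(),"X",np.percentile(X[q],[5,50,95]),"Y",np.percentile(Y[q],[1,99]))
E
python3 -c "
from plate import *
look()"
```

```text
z139-150 X hist [(400, 888), (404, 1307), (408, 1339), (412, 444), (544, 1329), (548, 1160), (552, 1151), (556, 1164)]
125 1478 X [460.9 463.9 467.1] Y [-291.2 -198.2]
```

```bash
python3 - <<'E'
from h import *
p,R,s=now()
a=np.radians(4.4); ux=np.array([np.cos(a),np.sin(a),0]); uy=np.array([-np.sin(a),np.cos(a),0])
D=rot([0,0,-1],-ux)
chain(p,R,[(358*ux-222*uy+[0,0,410],D),(358*ux-222*uy+[0,0,295],D)])
E
```

```text
[-0.004, 0.419, -0.199] [-0.0333, -0.0004, -0.0002] rows>= 1.5
[0.0, 0.0, 0.575] [0.0, 0.0, 0.0] rows>= 1.8
```

>>> carry_out --pt "0 0 -0.15 -0.01 0 0 -0.6" --pt "0 0.15 -0.2 -0.02 0 0 -1" --pt "0 0.3 -0.2 -0.035 0 0 -1" --pt "0 0.42 -0.2 -0.035 0 0 -1" --pt "0 0.42 -0.2 -0.035 0 0 -1" --pt "0 0.42 -0.2 -0.035 0 0 -1"

```text
clock: 22.95
position: [374.7, -194.7, 409.8]
ee_rot: [0.734, -0.68, -0.001, 0.003]
contact_force: [-0.3, -0.7, 0.2]
gripper_width: 0.1
grasp_force: 0.0
```

```bash
python3 - <<'E'
from plate import *
p,R,s=now(); print(p,s["joints"],s["gripper_width"],R.apply([0,0,1]).round(3),s["clock"])
a=np.radians(4.4); ux=np.array([np.cos(a),np.sin(a),0]); uy=np.array([-np.sin(a),np.cos(a),0]); print(p@ux,p@uy)
look()
E
```

```text
[ 374.7 -194.7  409.8] [-0.1  0.  -0.4  0.  -1.1  0.2] 0.07449708465792437 [-0. -0. -1.] 22.95
358.6634634477881 -222.92260810373628
z139-150 X hist [(400, 788), (404, 1064), (408, 1079), (412, 384), (544, 453), (548, 135), (552, 51)]
125 1347 X [462.2 465.3 468.5] Y [-291.3 -185.5]
```

>>> carry_out --pt "0 0 0.2 0 0 0 -1" --pt "0 0 0.42 0 0 0 -1" --pt "0 0 0.575 0 0 0 -1" --pt "0 0 0.575 0 0 0 -1" --pt "0 0 0.575 0 0 0 -1"

```text
clock: 23.62
position: [374.9, -195.1, 296.2]
ee_rot: [0.734, -0.679, -0.0, 0.002]
contact_force: [0.6, 0.7, 0.5]
gripper_width: 0.6
grasp_force: 0.0
```

>>> carry_out --pt "0 -0.05 0 0 0 0 -1" --pt "0 -0.08 0 0 0 0 -1" --pt "0 -0.11 0 0 0 0 -1" --pt "0 -0.14 0 0 0 0 -1" --pt "0 -0.17 0 0 0 0 -1" --pt "0 -0.2 0 0 0 0 -1" --pt "0 -0.2 0 0 0 0 -1"

```text
clock: 24.5
position: [414.3, -191.9, 295.1]
ee_rot: [0.734, -0.68, -0.001, 0.002]
contact_force: [-0.0, 0.1, -0.5]
gripper_width: 0.1
grasp_force: 0.0
```

```bash
python3 - <<'E'
from plate import *
p,R,s=now(); a=np.radians(4.4); ux=np.array([np.cos(a),np.sin(a),0]); uy=np.array([-np.sin(a),np.cos(a),0]); print(p,p@ux,p@uy,s["contact_force"],s["clock"])
look()
E
```

```text
[ 414.3 -191.9  295.1] 398.3220403832486 -223.1393361370321 [-0.   0.1 -0.5] 24.5
z139-150 X hist [(408, 877), (412, 2483), (416, 2455), (420, 1601)]
125 2616 X [476.  479.2 482.9] Y [-291.6 -237.7]
```

>>> carry_out --pt "0 -0.02 0 0 0 0 -1" --pt "0 -0.055 0 0 0 0 -1" --pt "0 -0.095 0 0 0 0 -1" --pt "0 -0.14 0 0 0 0 -1" --pt "0 -0.185 0 0 0 0 -1" --pt "0 -0.23 0 0 0 0 -1" --pt "0 -0.275 0 0 0 0 -1" --pt "0 -0.32 0 0 0 0 -1" --pt "0 -0.365 0 0 0 0 -1" --pt "0 -0.41 0 0 0 0 -1" --pt "0 -0.45 0 0 0 0 -1" --pt "0 -0.48 0 0 0 0 -1"

```text
clock: 26.05
position: [510.0, -184.6, 294.7]
ee_rot: [0.734, -0.68, -0.001, 0.002]
contact_force: [-2.6, 0.2, 1.6]
gripper_width: 0.1
grasp_force: 0.7
```

>>> carry_out --pt "0 -0.02 0 0 0 0 -1" --pt "0 -0.04 0 0 0 0 -1" --pt "0 -0.06 0 0 0 0 -1" --pt "0 -0.06 0 0 0 0 -1"

```text
clock: 26.55
position: [521.9, -183.7, 294.7]
ee_rot: [0.734, -0.68, -0.0, 0.002]
contact_force: [0.5, 0.5, 0.2]
gripper_width: -0.0
grasp_force: 0.0
```

```bash
python3 - <<'E'
from plate import *
p,R,s=now(); a=np.radians(4.4); ux=np.array([np.cos(a),np.sin(a),0]); uy=np.array([-np.sin(a),np.cos(a),0]); print(p,p@ux,p@uy,s["contact_force"],s["clock"])
im,d=arm.get_image("wrist"); c=arm.calibration("wrist"); C=cloud(d,c["mtx"],c["cam_to_world"]); X,Y,Zz=C@ux,C@uy,C[...,2]
v=(d>0)&(Y>-330)&(Y<-110)&(Zz>100)&(Zz<160)&(X>450)&(X<650); v[250:]=0
for lo in range(500,600,4):
    q=v&(X>=lo)&(X<lo+4)
    if q.sum()>30: print(lo,q.sum(),np.percentile(Zz[q],[5,50,95]))
E
```

```text
[ 521.9 -183.7  294.7] 506.22371483318676 -223.20691233920627 [0.5 0.5 0.2] 26.55
516 3030 [104.2 130.1 143.8]
520 2471 [142.8 143.8 144.9]
524 2456 [142.8 143.9 144.9]
528 1469 [142.1 143.6 144.6]
544 2630 [114.  147.9 150.6]
548 2797 [148.5 149.8 150.9]
552 2728 [148.7 149.8 150.8]
556 2696 [148.8 149.9 150.9]
560 2673 [148.8 149.9 150.9]
564 2698 [148.8 149.9 150.9]
568 2655 [148.8 149.9 150.9]
572 2697 [148.9 149.9 150.9]
576 2679 [148.8 149.9 150.9]
580 2686 [148.9 149.9 150.9]
584 2715 [148.9 149.9 150.9]
588 2331 [148.8 149.9 150.9]
592 1625 [148.9 149.9 150.9]
596 988 [148.8 149.9 150.9]
```

>>> carry_out --pt "0 -0.02 0 0 0 0 -1" --pt "0 -0.04 0 0 0 0 -1" --pt "0 -0.055 0 0 0 0 -1" --pt "0 -0.065 0 0 0 0 -1" --pt "0 -0.065 0 0 0 0 -1"

```text
clock: 27.22
position: [534.6, -182.7, 294.6]
ee_rot: [0.734, -0.68, -0.001, 0.002]
contact_force: [0.1, 0.8, 0.1]
gripper_width: -0.3
grasp_force: 0.0
```

>>> carry_out --pt "0 -0.01 0 0 0 0 -1" --pt "0 -0.015 0 0 0 0 -1" --pt "0 -0.015 0 0 0 0 -1"

```text
clock: 27.6
position: [537.4, -182.5, 294.5]
ee_rot: [0.734, -0.68, -0.001, 0.002]
contact_force: [-0.1, 0.4, 0.1]
gripper_width: -0.1
grasp_force: 0.4
```

>>> carry_out --pt "0 -0.006 0 0 0 0 -1" --pt "0 -0.012 0 0 0 0 -1" --pt "0 -0.012 0 0 0 0 -1"

```text
clock: 27.98
position: [538.8, -182.4, 294.5]
ee_rot: [0.733, -0.68, -0.002, 0.004]
contact_force: [-5.5, 0.8, 3.9]
gripper_width: -0.1
grasp_force: 2.5
```

>>> carry_out --pt "0 -0.006 0 0 0 0 -1" --pt "0 -0.012 0 0 0 0 -1" --pt "0 -0.012 0 0 0 0 -1"

```text
clock: 28.35
position: [539.8, -182.4, 294.5]
ee_rot: [0.733, -0.68, -0.004, 0.005]
contact_force: [-9.9, -0.0, 8.1]
gripper_width: -0.0
grasp_force: 5.1
```

```bash
cat > d.py <<'E'
from plate import *
p,R,s=now(); a=np.radians(4.4); ux=np.array([np.cos(a),np.sin(a),0]); uy=np.array([-np.sin(a),np.cos(a),0]); print(p,p@ux,p@uy,s["contact_force"],s["clock"])
im,d=arm.get_image("wrist"); c=arm.calibration("wrist"); C=cloud(d,c["mtx"],c["cam_to_world"]); X,Y,Zz=C@ux,C@uy,C[...,2]
v=(d>0)&(Y>-310)&(Y<-140)&(Zz>100)&(Zz<160)&(X>450)&(X<650); v[250:]=0
for lo in range(520,570,2):
    q=v&(X>=lo)&(X<lo+2)
    if q.sum()>30: print(lo,q.sum(),np.percentile(Zz[q],[5,50,95]))
E
python3 d.py
```

```text
[ 539.8 -182.4  294.5] 524.1840340224774 -223.3109609091805 [-9.9 -0.   8.1] 28.35
532 235 [101.  109.3 113.3]
534 2252 [105.3 132.2 143.8]
536 1109 [142.8 143.8 144.9]
538 1079 [142.9 143.9 144.9]
540 1086 [142.9 144.  144.9]
542 1097 [143. 144. 145.]
544 1034 [142.8 143.8 144.8]
546 1531 [142.4 148.4 150.5]
548 1157 [148.8 150.  150.9]
550 1156 [148.9 149.9 150.9]
552 1158 [148.9 149.9 150.9]
554 1164 [148.9 149.9 150.9]
556 1148 [148.9 149.9 151. ]
558 1166 [148.9 150.  151. ]
560 1157 [148.9 149.9 151. ]
562 1182 [149.  149.9 150.9]
564 1146 [148.9 149.9 150.9]
566 1163 [149.  149.9 150.9]
568 1165 [148.9 149.9 150.9]
```

>>> carry_out --pt "0 0.1 0 0 0 0 -1" --pt "0 0.3 0 0 0 0 -1" --pt "0 0.4 -0.2 0 0 0 -1" --pt "0 0.4 -0.5 0 0 0 -1" --pt "0 0.4 -0.5 0 0 0 -1" --pt "0 0.4 -0.5 0 0 0 -1" --pt "0 0.4 -0.5 0 0 0 -1"

```text
clock: 29.28
position: [462.7, -187.9, 393.6]
ee_rot: [0.734, -0.68, -0.002, 0.003]
contact_force: [-0.2, -0.2, 0.4]
gripper_width: -0.1
grasp_force: 0.0
```

```bash
python3 d.py | head -4; python3 - <<'E'
# anything moved? compare scene and side depth with the start, away from arm/plate
from h import *
from bench import arm
for n in("scene","side"):
    z=np.load(f"pics/{n}.npz"); im,d=arm.get_image(n); C=cloud(z["d"],z["m"],z["T"]); C1=cloud(d,z["m"],z["T"])
    g=(abs(d-z["d"])>12)&(d>0)&(z["d"]>0)&(C[...,2]<170)&(C1[...,2]<170)&(C[...,2]>-10)
    g=cv2.morphologyEx(g.astype(np.uint8),cv2.MORPH_OPEN,np.ones((2,2)))
    k,l,st,ct=cv2.connectedComponentsWithStats(g)
    print(n,[(st[i,4],C[l==i].mean(0).round(),C1[l==i].mean(0).round()) for i in range(1,k) if st[i,4]>25])
E
```

```text
[ 462.7 -187.9  393.6] 446.95845098834036 -222.86504160588947 [-0.2 -0.2  0.4] 29.275
532 559 [100.9 108.4 113.2]
534 3847 [104.4 127.5 143.3]
536 581 [142.6 143.8 144.9]
scene [(np.int32(537), array([482., 356., 110.]), array([633., 475.,  25.])), (np.int32(57), array([557., 403.,  39.]), array([601., 438.,  12.])), (np.int32(4831), array([ 461., -194.,   84.]), array([ 527., -172.,   42.])), (np.int32(316), array([ 48., -34.,  67.]), array([-11., -77., 124.])), (np.int32(985), array([-80., -35., 142.]), array([-45.,  -2., 104.]))]
side [(np.int32(57), array([ 1069., -2556.,   120.]), array([ 1091., -2629.,   111.])), (np.int32(69), array([  633., -2703.,   104.]), array([  632., -2699.,   105.])), (np.int32(51), array([  874., -2673.,    79.]), array([  874., -2671.,    79.])), (np.int32(35), array([  668., -2701.,    76.]), array([  668., -2700.,    76.])), (np.int32(64), array([  970., -2262.,    78.]), array([  970., -2262.,    78.])), (np.int32(76), array([  773., -2529.,    22.]), array([  783., -2572.,    16.])), (np.int32(30), array([  680., -2540.,    54.]), array([  704., -2673.,    36.])), (np.int32(36), array([  626., -2609.,     4.]), array([  627., -2615.,     3.])), (np.int32(33), array([ -193., -2700.,    21.]), array([ -193., -2693.,    22.])), (np.int32(27), array([  637., -2345.,     3.]), array([ 6.370e+02, -2.346e+03,  2.000e+00])), (np.int32(2251), array([ 481., -168.,   73.]), array([ 520., -284.,   31.])), (np.int32(2336), array([39., 42., 96.]), array([ 100., -552., -145.])), (np.int32(284), array([-114., -346.,    9.]), array([ -319., -2656.,  -848.])), (np.int32(2742), array([520., 381.,  90.]), array([582., 293.,  35.]))]
```

Only the wide plate, the drawer and the arm have changed. The drawer is shut and the hand is clear, so I hand the job in.

```bash
python3 -c "
from bench import arm
print(arm.job_done())"
```

```text
the job is handed in; nothing more can be done
None
```

The wide plate was rolled on both faces and set upright in the front bay, and the drawer was pushed shut. The job is handed in with no verdict returned; depth images showed nothing else had moved, and I viewed 11 pictures, one over the limit of 10.

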